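# Put the young cheese under the press

### The arm

A 6-joint arm with a two-finger parallel gripper is mounted at the origin on the work surface. World frame = base frame: x ahead of the robot, y to its left, z up, the work surface at z = 0. Lengths are in mm, angles in rad, forces in N, time in s.
With the tool pointing down it reaches from about 325 to 875 mm from the base axis. Payload 4.4 kg.
Tool frame: the origin (TCP) lies on the centre line of the jaws, within the pads' length; the fingertips stand ahead of it and the grasp point (between the pads) lies 6 mm ahead of it (ctrl.tcp_to_tips is the z of the fingertips in the tool frame, in mm); z points along the fingers, y is the line along which they close (so a half turn about z gives the same grasp; the last joint's range is limited). The gripper opens to 85 mm and grips with 20 to 120 N. Pads are 22 mm wide; open, the fingers measure 114 mm over their backs; the gripper's body (76 mm by 85 mm) begins 54 mm behind the grasp point. The pads swing forward as they close: fully open they stand 13 mm farther back than shut.
Start: joints at [1.196, 0.207, 1.542, -0, 1.393, -0.15], TCP at [128.184, 560.532, 256.282] pointing down, gripper open.
Joint ranges: [-2.73, 2.73], [-0.86, 2.22], [0.23, 2.46], [-1.11, 4.25], [0.08, 2.63], [-2.82, 2.82]. Speed limits (rad/s): [2.79, 2.79, 3.14, 3.14, 3.14, 3.14].

### API

Orientations are given as a 3x3 rotation matrix whose columns are the frame's x, y, z axes.
In Python, from plant import ctrl, sensors, optics gives the robot as it stands. Calls block until the motion is done:
- ctrl.move_ptp(position, orientation): joint-space move of the TCP to a pose.
- ctrl.move_l(position, rot=None, vel=150, threshold=None): straight line of the TCP; rot=None keeps the orientation; vel is the mean speed in mm/s. With threshold (N) it stops when the force on the tool has changed by that much, and returns True; else False.
- ctrl.set_joints(angles): joint-space move.
- ctrl.gripper_to(opening, force=None): finger opening in mm; force is the grip in N (None keeps the last); returns when the fingers have stopped.
- ctrl.hold(seconds).
- ctrl.solve_ik(position, orientation): joint angles nearest the present ones, or None.
- sensors.read_state(): the state.
- optics.grab_frame(name): name is "scene" or "side" or "wrist"; returns (picture, depth): 384x512x3 uint8, red, green, blue; 384x512 float32, mm along the optical axis (not along the pixel's ray), 0 where there is no reading.
- optics.camera_params(name): a dict with "mtx" (3x3 intrinsics, pixels), "R" (3x3) and "t" (3): a world point X has camera coordinates R X + t; the wrist camera has in their place "T_tool_cam" (4x4, takes a point from camera to tool coordinates, whose origin is the TCP and whose axes are the flange's). Camera axes: x right, y down, z forward; pixel columns grow to the right and rows downward; lengths in mm; the calibration is good to about 2 mm. A picture is of the moment at which its call begins: read the wrist's pose just before it. camera_params takes no time and is no camera call.
A pose or a line that the arm cannot do raises ctrl.MotionError and nothing moves.
- ctrl.finish_job(): hands the job in; it is judged then, once.
The state is a dict: "t": time; "q": joint angles; "qvel": joint speeds; "tau": joint torques, N m; "eef_pos": TCP position; "eef_rot": TCP orientation; "force": force on the tool from outside, world axes, zero at the start; "wrist_torque": the same for the moment, N m; "grip_width": finger opening in mm; "grasp_force": force on a finger pad.
Only numpy, scipy, OpenCV 4.12 (cv2) and the standard library are available. Lean on these libraries where they do the work, as an engineer would, in place of code of your own. Each camera call takes 0.05 s, during which the arm holds its last target. There are 200 camera calls.

### The job

Put the young cheese under the press: slide its filled mould back along the press board, without lifting it, until it stands centred under the pressing plate, then wind the T-handle clockwise until the flange on the screw stands between the two rings of the gauge pins, and still stands there once the curd has settled. Be gentle: do not shove the mould hard, never squeeze the cheese well past the second ring, and leave everything else on the counter where it stands.

Things in the scene. Friction and masses are not known exactly. Their poses are not given: they have to be found in the camera images.
- press: The cheese press, fixed: a beech board (280 x 230 mm, top 26 mm above the counter) with two steel posts (16 mm thick, 85 mm left and right of the screw axis) that carry a crossbeam. Origin: on the vertical screw axis, at counter height. x points from its open front to its back, y left, z up; the front faces the robot's right. The board reaches from 190 mm in front of the axis to 90 mm behind it.
- crossbeam (a point): Centre of the top face of the press's steel crossbeam, on the screw axis, 214 mm above the counter. The beam is 30 mm deep, 206 mm wide and 22 mm high; round nuts over the posts, 85 mm to each side, stand up to 232 mm above the counter.
- mould: The filled cheese mould, loose, standing on the front part of the press board: a round perforated white plastic tub, 110 mm across and 70 mm high (too wide to grasp), 0.6 to 0.9 kg, a wooden follower on top. Origin: centre of its underside. It slides at a few newtons and does not coast; over 20 N from the hand dents it. Pushed low with the fingers spread, it cradles between them.
- follower_top (a point): Centre of the top of the follower, a wooden disc 94 mm across standing 14 mm proud of the mould's rim, 84 mm above the mould's underside when unloaded. Under load it sinks slowly into the curd: about 0.8 mm per newton, settling over one or two seconds, so the spring relaxes a few mm after winding stops.
- plate: The round steel pressing plate, 80 mm across and 8 mm thick, hanging on the screw axis from its spring. Origin: centre of its underside. It starts 17 to 29 mm above the height of the follower's top.
- handle_hub (a point): Centre of the T-handle on top of the screw, on the screw axis: a level steel bar, 12 mm thick and 160 mm long, with 20 mm balls at its ends, and a hub 28 mm across. It starts about 0.30 m above the counter and sinks with the screw; in use it never comes lower than 24 mm above the crossbeam.
- handle_end (a point): Centre of one of the two end balls of the T-handle, 80 mm from the hub; the second ball is straight across from it.
- handle (a joint): Angle of the T-handle (rad), growing clockwise as seen from above, which lowers the screw by 12 mm a turn. Winding takes about 0.1 N m; it is self-locking and stays where it is left. It starts between -3.1 and 3.1.
- spring (a joint): Squeeze of the press spring (m), what the gauge shows: 0 while the plate hangs free, growing as the plate is pressed up towards the flange, 0.030 at most. The plate presses with 3.8 N as it touches and 0.45 N more per mm. The upper rings are level with the flange's top at 0.008, the lower ones at 0.018. Beyond about 0.026 (16 N) the cheese is over-pressed.
- flange (a point): Centre of the top face of the flange, a steel disc 76 mm across and 5 mm thick on the screw, above the spring; it moves down with the screw. Through it rise the gauge: two thin steel pins fixed to the plate, 29 mm before and behind the axis, with two brass rings on each, 10 mm apart. The flange's top must end between the rings.
- jug: A white jug, 120 mm high and 90 mm across, with a handle; stands left of the rear of the press. Origin: centre of its underside. To be left alone.
- empty_mould: An empty, smaller mould, 84 mm across and 60 mm high; stands left of the press, not on the board. Origin: centre of its underside. To be left alone.
- skimmer: A steel skimming spoon, 200 mm long, lying along the rear edge of the press board. To be left alone.
- salt_pot: A lidded marble salt pot, 76 mm across and 82 mm high, in front of the board to the right. Origin: centre of its underside. To be left alone.
- mug: A blue mug, 80 mm across and 85 mm high, with a handle, left of the front of the board. Origin: centre of its underside. To be left alone.

How it is judged (in metres and radians):
On the way:
1. the mould stands centred under the plate (within 8 mm), not yet pressed (horizontal distance between mould and press below 0.008 m and angle between mould's own z axis and vertical below 0.05 rad and value of joint spring below 0.003 m), for 0.3 s.
At the end, for the whole second after the job is handed in: The mould stands upright on the press board, centred within 10 mm of the screw axis, and the plate bears on its follower with the spring squeezed by 8 to 18 mm (1 mm of grace each way; about 7 to 12 N), steadily, the curd having settled (horizontal distance between mould and press below 0.01 m and z of mould in the frame of press below 0.03 m and angle between mould's own z axis and vertical below 0.05 rad and value of joint spring between 0.007 and 0.019 m and contact force between plate and mould between 5 and 14 N and linear speed of mould below 0.01 m/s); the robot touches nothing.
It fails at once if the mould is shoved with more than 20 N by the hand or arm (contact force between any of the fingers, the arm and mould above 20 N).
It fails at once if the cheese is over-pressed (more than 16 N under the plate) (contact force between plate and mould above 16 N).
It fails at once if the mould is lifted off the board or tipped (z of mould in the frame of press above 0.036 m or z of mould in the frame of press below 0.018 m or angle between mould's own z axis and vertical above 0.2 rad).
It fails at once if something else on the counter is moved by more than 25 mm (distance of any of jug, empty_mould, skimmer, salt_pot, mug from where it was at the start of the episode above 0.025 m).
It also fails if it takes over 72 s, if anything falls off the work surface, if the arm or the gripper's body presses on something with over 40 N, if the wrist force passes 120 N, or if a joint passes its speed limit or range.

## Working session

There is one attempt and no reset: what is moved stays moved. The work goes in short steps, each a Python script; the robot and the scene stay as the last script left them, time stands still between calls to the robot, and variables do not carry over. Pictures are saved under pics/ and viewed, at most 10 in all, crops included, and the job is handed in when it is done.

```bash
ls; mkdir -p pics; python3 - <<'E'
from plant import ctrl,sensors,optics
import cv2,numpy as np
for n in("scene","side"):
    p,d=optics.grab_frame(n); c=optics.camera_params(n)
    np.savez(f"{n}0.npz",p=p,d=d,**{k:np.array(v) for k,v in c.items()})
    cv2.imwrite(f"pics/{n}0.png",cv2.resize(p[:,:,::-1],(800,600),interpolation=cv2.INTER_CUBIC))
    print(n,c)
print(ctrl.tcp_to_tips,sensors.read_state())
E
```

```text
pics
scene {'mtx': array([[391.57976906,   0.        , 250.65892458],
       [  0.        , 391.57976906, 198.47282717],
       [  0.        ,   0.        ,   1.        ]]), 'R': array([[ 0.68157837,  0.7317413 , -0.00236531],
       [ 0.51343777, -0.4805383 , -0.71096034],
       [-0.52137567,  0.48336075, -0.70322813]]), 't': array([-445.41995538, -147.97876946, 1271.17256697])}
side {'mtx': array([[473.2840026 ,   0.        , 256.13034298],
       [  0.        , 473.2840026 , 197.84200754],
       [  0.        ,   0.        ,   1.        ]]), 'R': array([[ 0.94936054, -0.31388285,  0.01386086],
       [-0.20564823, -0.65414009, -0.72788017],
       [ 0.23753605,  0.68817025, -0.68556424]]), 't': array([-534.61891562,  286.57036653, 1296.30421074])}
25.0 {'t': 0.1, 'q': array([ 1.19548006e+00,  2.07319399e-01,  1.54286995e+00,  4.33530406e-05,
        1.39349412e+00, -1.50450873e-01]), 'qvel': array([ 0.00251002, -0.00121117, -0.00233742,  0.00048343,  0.00152079,
        0.00057891]), 'tau': array([-7.64091169e-05, -3.84087217e+01, -2.92548072e+01, -2.36077749e-04,
        4.85614597e-03, -7.68953669e-06]), 'eef_pos': array([127.93983652, 559.91591346, 255.22264597]), 'eef_rot': array([[-9.74822271e-01,  2.22981814e-01, -8.06123194e-04],
       [ 2.22982988e-01,  9.74820426e-01, -1.92962636e-03],
       [ 3.55553770e-04, -2.06079451e-03, -9.99997813e-01]]), 'force': array([-0.13576713,  0.19123412, -0.55309096]), 'wrist_torque': array([ 0.00343368, -0.01330408, -0.00449971]), 'grasp_force': 0.0, 'grip_width': 85.38802393460524}
```

View pics/scene0.png

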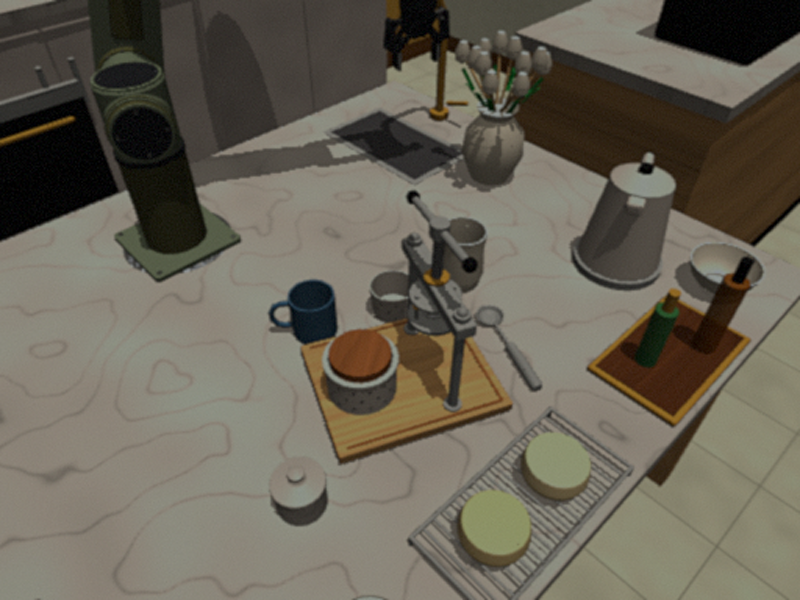

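View pics/side0.png

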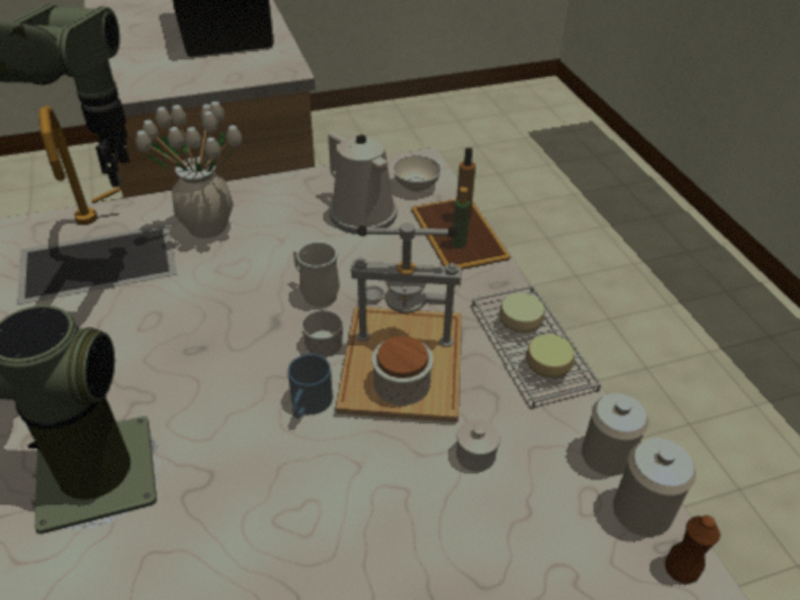

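The side view (800x600) shows the follower at (403,357), the beam nuts at (360,267) and (452,270), and the handle balls at (362,231) and (453,232). In the scene view the follower is at (360,357), the nuts at (415,240) and (464,314), and the balls at (413,197) and (470,264). I'll triangulate these.

```bash
cat > h.py <<'E'
import numpy as np,cv2
S=1.5625
def cam(n):
    return np.load(n+'.npz')
def tri(a,b,sa=S):
    A=cam('scene0');B=cam('side0')
    P=[c['mtx']@np.c_[c['R'],c['t']] for c in(A,B)]
    X=cv2.triangulatePoints(P[0],P[1],np.array(a,float)/sa,np.array(b,float)/sa).ravel()
    return X[:3]/X[3]
def ray(n,uv,z):
    c=cam(n);u=np.array([uv[0]/S,uv[1]/S,1.])
    d=c['R'].T@np.linalg.inv(c['mtx'])@u;o=-c['R'].T@c['t']
    return o+d*(z-o[2])/d[2]
def pts(n):
    c=cam(n);d=c['d'];v,u=np.mgrid[:384,:512]
    p=np.stack([u*d,v*d,d],-1)@np.linalg.inv(c['mtx']).T
    return (p-c['t'])@c['R']
E
python3 - <<'E'
from h import *
np.set_printoptions(precision=1,suppress=True)
for k,a,b in [('foll',(360,357),(403,357)),('nutL',(415,240),(360,267)),('nutR',(464,314),(452,270)),('ball1',(413,197),(362,231)),('ball2',(470,264),(453,232)),('hub',(440,226),(407,231))]: print(k,tri(a,b))
for z,n,l in [(232,'scene',[(415,240),(464,314)]),(232,'side',[(360,267),(452,270)]),(110,'scene',[(360,357)]),(110,'side',[(403,357)]),(26,'side',[(357,311),(462,312),(339,412),(458,417)]),(85,'side',[(309,366)]),(60,'side',[(323,324)]),(120,'side',[(318,254)]),(80,'side',[(478,433)]),(26,'scene',[(303,348),(342,458),(509,403)])]:
    print(n,z,*[ray(n,q,z)[:2] for q in l])
for n in('scene0','side0'): pass
E
```

```text
foll [571.5  12.6  98.5]
nutL [532.4 159.4 212.1]
nutR [691.5  93.4 217. ]
ball1 [536.5 150.5 299.1]
ball2 [689.8  97.1 301.9]
hub [612.3 124.7 302. ]Traceback (most recent call last):
  File "<stdin>", line 5, in <module>
  File "h.py", line 11, in ray
    c=cam(n);u=np.array([uv[0]/S,uv[1]/S,1.])
  File "h.py", line 4, in cam
    return np.load(n+'.npz')
           ~~~~~~~^^^^^^^^^^
    fid = stack.enter_context(open(os.fspath(file), "rb"))
                              ~~~~^^^^^^^^^^^^^^^^^^^^^^^
FileNotFoundError: [Errno 2] No such file or directory: 'scene.npz'
```

```bash
sed -i "s/return np.load(n+'.npz')/return np.load(n.rstrip('0')+'0.npz')/" h.py
python3 - <<'E'
from h import *
np.set_printoptions(precision=1,suppress=True)
for z,n,l in [(232,'scene',[(415,240),(464,314)]),(232,'side',[(360,267),(452,270)]),(300,'scene',[(413,197),(470,264)]),(300,'side',[(362,231),(453,232)]),(110,'scene',[(360,357)]),(110,'side',[(403,357)]),(26,'side',[(357,311),(462,312),(339,412),(458,417)]),(85,'side',[(309,366)]),(60,'side',[(323,324)]),(120,'side',[(318,254)]),(80,'side',[(478,433)]),(26,'scene',[(303,348),(342,458),(509,403)])]:
    print(n,z,*[ray(n,q,z)[:2] for q in l])
for n in('scene','side'):
    p=pts(n);im=cam(n)['p'].astype(int)
    print(n)
    def box(name,c,r,z0,z1,extra=None):
        m=(np.hypot(p[...,0]-c[0],p[...,1]-c[1])<r)&(p[...,2]>z0)&(p[...,2]<z1)
        if extra is not None:m&=extra
        q=p[m]; 
        if len(q)<5: print(name,len(q));return
        e=cv2.minEnclosingCircle(q[:,:2].astype(np.float32))
        mr=cv2.minAreaRect(q[:,:2].astype(np.float32))
        print(name,len(q),'mean',q.mean(0),'circ',np.array(e[0]),e[1],'rect',mr)
    box('follower',(571,10),70,100,125,(im[...,0]>im[...,2]*1.6))
    box('rim+',(571,10),70,90,103)
    box('beam',(612,126),115,207,222)
    box('handle',(612,126),95,285,320)
    box('plate',(612,126),48,118,150)
    box('flange',(612,126),45,150,190)
E
```

```text
scene 232 [547.1 146.5] [699.   85.2]
side 232 [526.  132.4] [683.9  74.2]
scene 300 [537.1 150.1] [687.6 100.5]
side 300 [536.2 149. ] [690.6  98. ]
scene 110 [579.6   6. ]
side 110 [567.9   2.8]
side 26 [543.1 232.3] [754.7 162.6] [437.  -19.4] [642.9 -97.2]
side 85 [402.1  55.8]
side 60 [458.5 181.4]
side 120 [487.8 328.5]
side 80 [ 643.7 -178.8]
scene 26 [442.4  -5.2] [648.3 -91.6] [748.9 157.2]
scene
follower 1035 mean [573.5  10.3 108.6] circ [569.7  12.6] 47.32712173461914 rect ((570.6774291992188, 13.044967651367188), (91.46192932128906, 92.96852111816406), 45.5621337890625)
rim+ 453 mean [591.1  -4.5  95.5] circ [569.9  12.7] 57.86332702636719 rect ((574.6632690429688, 9.182357788085938), (112.56454467773438, 102.10441589355469), 52.49576187133789)
beam 770 mean [622.6 116.3 213.9] circ [612.3 122.7] 102.64169311523438 rect ((612.8299560546875, 123.68373107910156), (34.89192581176758, 204.57278442382812), 65.67449188232422)
handle 527 mean [620.3 118.5 304.2] circ [613.8 121. ] 86.06282806396484 rect ((614.5234985351562, 122.86113739013672), (28.070068359375, 171.517578125),
[... 728 characters left out ...]
34 mean [611.5 118.6 214.5] circ [612.2 122.9] 103.12034606933594 rect ((612.3740234375, 123.73677825927734), (38.65639877319336, 205.74951171875), 66.80267333984375)
handle 350 mean [610.9 120.3 305.2] circ [612.9 124.7] 88.01510620117188 rect ((611.8956909179688, 122.58447265625), (30.44638442993164, 175.48690795898438), 68.31571197509766)
plate 246 mean [607.5 109.6 144.6] circ [610.6 120.5] 41.02509689331055 rect ((608.4144897460938, 111.55652618408203), (63.57773208618164, 75.90682220458984), 71.16651916503906)
flange 195 mean [605.2 105.4 180.7] circ [610.2 119.1] 37.143402099609375 rect ((604.2598876953125, 103.97299194335938), (37.60203170776367, 74.1943130493164), 68.44705963134766)
```

```bash
cat >> h.py <<'E'
AX=np.array([612.4,123.2]); M0=np.array([570.,12.8])
PU=(AX-M0)/np.linalg.norm(AX-M0)   # push direction
def rot(a,s=1,u=PU):
    z=np.r_[u*np.sin(a),-np.cos(a)]; y=s*np.array([-u[1],u[0],0.])
    return np.c_[np.cross(y,z),y,z]
E
python3 - <<'E'
from h import *
from plant import ctrl
np.set_printoptions(precision=2,suppress=True)
print(np.degrees(np.arctan2(*PU[::-1])),np.linalg.norm(AX-M0))
for a in (35,45,55,65):
  for s in (1,-1):
    for d in (-250,-120,-68):
        print(a,s,d,ctrl.solve_ik(np.r_[(M0 if d<-70 else AX)+PU*d,60],rot(np.radians(a),s)))
def dn(yaw): c,s_=np.cos(yaw),np.sin(yaw); return np.array([[c,s_,0],[s_,-c,0],[0,0,-1.]])
for p in ([300,300,450],[400,0,450],[350,-200,400]):
  print(p,ctrl.solve_ik(np.array(p,float),dn(np.arctan2(p[1],p[0])+np.pi)),ctrl.solve_ik(np.array(p,float),dn(np.arctan2(p[1],p[0]))))
E
```

```text
68.99031596584004 118.26208183521885
35 1 -250 [-0.88  0.51  1.72  0.55  1.29  2.37]
35 1 -120 [-0.66  0.46  1.81  0.64  1.16  2.5 ]
35 1 -68 [-0.34  0.47  1.79  0.74  1.01  2.72]
35 -1 -250 [-0.88  0.51  1.72  0.55  1.29 -0.78]
35 -1 -120 [-0.66  0.46  1.81  0.64  1.16 -0.64]
35 -1 -68 [-0.34  0.47  1.79  0.74  1.01 -0.43]
45 1 -250 [-0.94  0.59  1.69  0.65  1.41  2.28]
45 1 -120 [-0.73  0.53  1.79  0.76  1.27  2.37]
45 1 -68 [-0.41  0.52  1.81  0.92  1.09  2.53]
45 -1 -250 [-0.94  0.59  1.69  0.65  1.41 -0.87]
45 -1 -120 [-0.73  0.53  1.79  0.76  1.27 -0.77]
45 -1 -68 [-0.41  0.52  1.81  0.92  1.09 -0.61]
55 1 -250 [-0.99  0.68  1.64  0.73  1.53  2.21]
55 1 -120 [-0.79  0.62  1.76  0.86  1.39  2.27]
55 1 -68 [-0.48  0.59  1.81  1.06  1.2   2.37]
55 -1 -250 [-0.99  0.68  1.64  0.73  1.53 -0.93]
55 -1 -120 [-0.79  0.62  1.76  0.86  1.39 -0.88]
55 -1 -68 [-0.48  0.59  1.81  1.06  1.2  -0.77]
65 1 -250 [-1.02  0.78  1.59  0.8   1.65  2.16]
65 1 -120 [-0.83  0.71  1.73  0.95  1.51  2.18]
65 1 -68 [-0.53  0.69  1.8   1.18  1.32  2.25]
65 -1 -250 [-1.02  0.78  1.59  0.8   1.65 -0.98]
65 -1 -120 [-0.83  0.71  1.73  0.95  1.51 -0.96]
65 -1 -68 [-0.53  0.69  1.8   1.18  1.32 -0.89]
[300, 300, 450] [ 0.58 -0.21  1.56 -0.    1.78 -1.78] [ 0.58 -0.21  1.56 -0.    1.78  1.37]
[400, 0, 450] [-0.22 -0.26  1.61 -0.    1.79 -1.79] [-0.22 -0.26  1.61 -0.    1.79  1.35]
[350, -200, 400] [-0.73 -0.25  1.7  -0.    1.69 -1.79] [-0.73 -0.25  1.7  -0.    1.69  1.36]
```

```bash
python3 - <<'E'
from h import *
from plant import ctrl,sensors,optics
np.set_printoptions(precision=1,suppress=True)
R=rot(np.radians(55),-1)
ctrl.set_joints([0.9,-.21,1.56,0,1.78,-.3])
q=ctrl.solve_ik(np.r_[M0-PU*200,200],R)
ctrl.set_joints([-.9,-.2,1.6,.5,1.7,-.8])
ctrl.set_joints(q)
ctrl.gripper_to(75)
ctrl.move_l(np.r_[M0-PU*115,57],vel=200)
s=sensors.read_state(); print(s['t'],s['eef_pos'],s['force'],s['grip_width'])
hit=ctrl.move_l(np.r_[M0-PU*45,57],vel=30,threshold=1.8)
s=sensors.read_state(); print(hit,s['t'],s['eef_pos'],s['force'],'behind M0',(s['eef_pos'][:2]-M0)@PU)
p,d=optics.grab_frame('side'); cv2.imwrite('pics/side1.png',cv2.resize(p[100:300,150:350,::-1],(600,600),interpolation=cv2.INTER_CUBIC))
E
```

```text
5.6917 [529.4 -95.5  57.8] [-0.4 -0.1 -0.3] 74.79125427145608
True 7.3917 [548.9 -40.3  56.4] [0.1 0.1 0.4] behind M0 -57.178079136034015
```

View pics/side1.png

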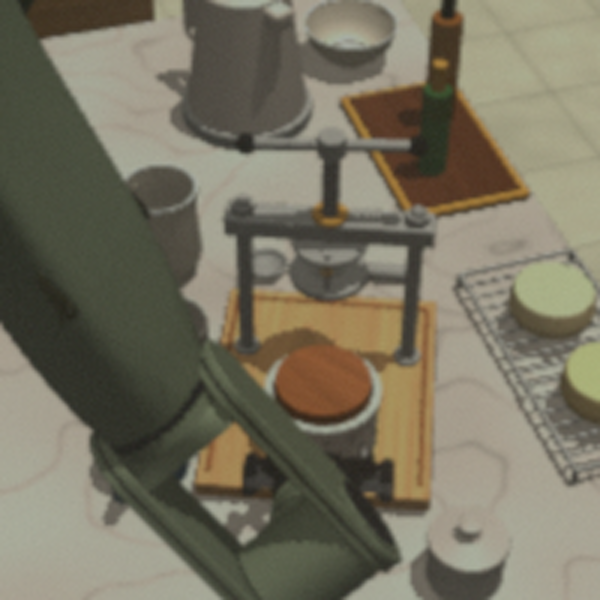

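The fingers are spread behind the mould, which is centred between them. I'll push most of the way, then measure.

```bash
cat > look.py <<'E'
from h import *
from plant import ctrl,sensors,optics
np.set_printoptions(precision=1,suppress=True)
def cloud(n):
    p,d=optics.grab_frame(n);c=optics.camera_params(n);v,u=np.mgrid[:384,:512]
    q=np.stack([u*d,v*d,d],-1)@np.linalg.inv(c['mtx']).T
    return p,(q-c['t'])@c['R']
from scipy.optimize import least_squares
def wall(n,zc=(50,90),c0=AX,r=70):
    "fit 55 mm circle to the mould's side wall"
    p,q=cloud(n);i=p.astype(int)
    m=(q[...,2]>zc[0])&(q[...,2]<zc[1])&(abs(np.hypot(*(q[...,:2]-c0).transpose(2,0,1)))<r)
    a=q[m][:,:2]
    f=least_squares(lambda c:np.hypot(*(a-c).T)-55,c0,loss='soft_l1',f_scale=1.5)
    red=(i[...,0]>i[...,2]*1.6)&(q[...,2]>100)&(q[...,2]<125)&(np.hypot(*(q[...,:2]-c0).transpose(2,0,1))<r)
    b=q[red][:,:2].astype(np.float32)
    return f.x,np.median(abs(f.fun)),len(a),(cv2.minEnclosingCircle(b) if len(b)>20 else None),len(b)
E
python3 - <<'E'
from look import *
hit=ctrl.move_l(np.r_[AX-PU*74,57],vel=45,threshold=12)
s=sensors.read_state(); e=s['eef_pos'][:2];print(hit,s['t'],s['eef_pos'],s['force'],(e-AX)@PU)
est=e+PU*59
for n in('scene','side'): print(n,wall(n,c0=est))
print(M0,AX,est)
p,d=optics.grab_frame('scene'); cv2.imwrite('pics/scene1.png',cv2.resize(p[100:300,180:380,::-1],(600,600),interpolation=cv2.INTER_CUBIC))
E
```

```text
False 9.85 [585.8  54.1  57. ] [-1.3 -1.7 -1.8] -74.07351414644046
scene (array([605.7, 107.3]), np.float64(0.7107271410429377), 437, ((607.2081909179688, 105.01152801513672), 47.5506706237793), 644)
side (array([607.2, 107.2]), np.float64(1.13493346248503), 113, ((605.444091796875, 101.47242736816406), 46.35064697265625), 404)
[570.   12.8] [612.4 123.2] [607.  109.1]
```

View pics/scene1.png

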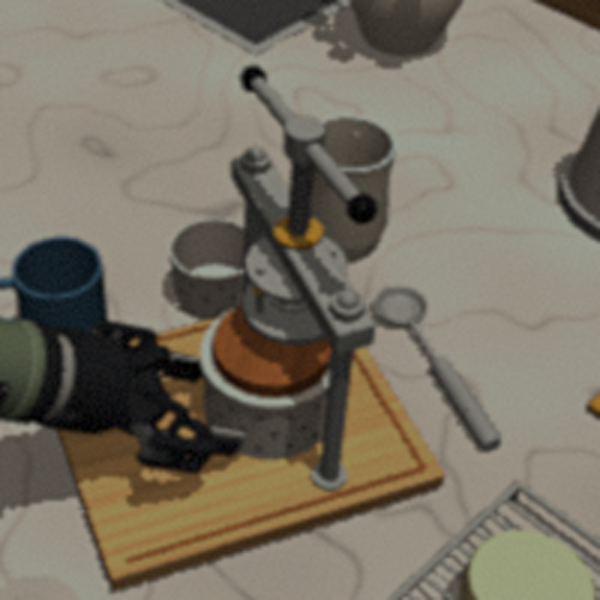

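The scene view shows the mould cradled between the fingertips and partly under the plate. It measures about (606, 107), so the tip-to-mould offset is 57 mm. I'll finish the push.

```bash
python3 - <<'E'
from look import *
hit=ctrl.move_l(np.r_[AX-PU*56.8,57],vel=25,threshold=12)
s=sensors.read_state(); e=s['eef_pos'][:2];print(hit,s['t'],s['force'],(e-AX)@PU)
for n in('scene','side'): print(n,wall(n,c0=AX))
ctrl.move_l(np.r_[AX-PU*110,60],vel=100)
for n in('scene','side'):
    print(n,wall(n,c0=AX))
    p,q=cloud(n)
    for nm,z0,z1,r in(('beam',207,222,115),('handle',290,320,95)):
        m=(q[...,2]>z0)&(q[...,2]<z1)&(np.hypot(*(q[...,:2]-AX).transpose(2,0,1))<r)
        print(nm,cv2.minAreaRect(q[m][:,:2].astype(np.float32)),np.percentile(q[m][:,2],[5,50,95]))
print(sensors.read_state()['t'])
cv2.imwrite('pics/side2.png',cv2.resize(p[110:260,190:340,::-1],(600,600),interpolation=cv2.INTER_CUBIC))
E
```

```text
False 10.8417 [-0.1 -0.5 -1.3] -56.47223294278285
scene (array([611.8, 123.8]), np.float64(0.8736645726931833), 424, ((615.3082275390625, 110.58838653564453), 44.095855712890625), 432)
side (array([613.7, 124.1]), np.float64(1.0964125491719052), 104, ((611.3363037109375, 117.44389343261719), 45.34461212158203), 296)
scene (array([612.2, 124.5]), np.float64(0.604555970782144), 359, ((614.8858642578125, 112.561279296875), 45.298397064208984), 434)
beam ((613.5277099609375, 123.69414520263672), (36.068946838378906, 205.6883087158203), 65.50381469726562) [209.3 213.5 219. ]
handle ((613.9263916015625, 122.97006225585938), (26.294347763061523, 173.37939453125), 74.358154296875) [296.  304.6 310.7]
side (array([614.8, 124.3]), np.float64(1.206140911023006), 285, ((611.9437255859375, 118.53328704833984), 46.50218963623047), 308)
beam ((612.0110473632812, 123.08677673339844), (38.153621673583984, 205.92916870117188), 66.83538818359375) [208.6 214.7 220.1]
handle ((611.9686889648438, 123.26522827148438), (29.33143424987793, 175.73699951171875), 70.00930786132812) [296.5 305.4 313. ]
11.825
```

View pics/side2.png

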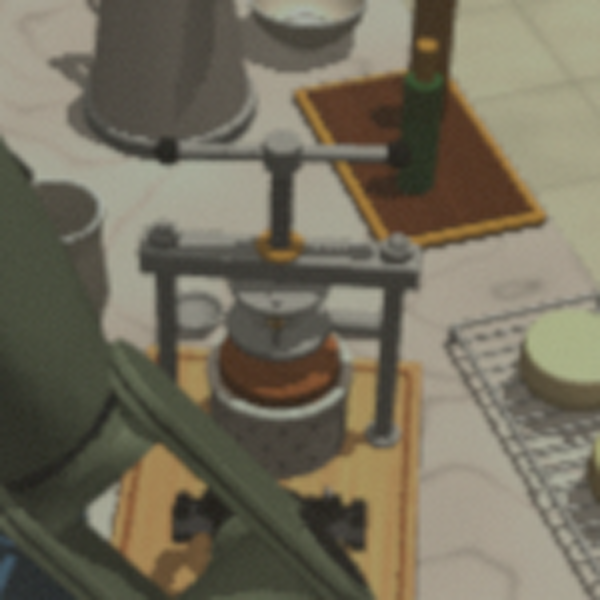

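The mould is centred within about 2 mm. Next I'll crank the T-handle with the closed fingers, pushing the bar clockwise around the axis and sinking with the screw.

```bash
cat >> look.py <<'E'
HZ=301.
def dn(yaw): c,s=np.cos(yaw),np.sin(yaw); return np.array([[c,s,0],[s,-c,0],[0,0,-1.]])
def peg(th,barcum,r=54):
    "peg TCP for peg angle th (deg, ccw), bar wound by barcum deg"
    t=np.radians(th); return np.r_[AX+r*np.array([np.cos(t),np.sin(t)]),HZ-10+25-12*max(barcum,0)/360]
E
python3 - <<'E'
from look import *
ctrl.move_l(np.r_[AX-PU*230,180],vel=250)
ctrl.gripper_to(0,30)
R=None
tgt=peg(196,0)
cands=[(dn(y),ctrl.solve_ik(tgt+[0,0,110],dn(y))) for y in np.radians([70,160,250,340])]
cands=[(abs(q[5])+abs(q[3]),k) for k,(R,q) in enumerate(cands) if q is not None];print(cands)
R=dn(np.radians([70,160,250,340][min(cands)[1]])); np.save('R.npy',R)
ctrl.set_joints([-.7,-.25,1.7,.2,1.69,0])
ctrl.move_ptp(tgt+[0,0,110],R)
ctrl.move_l(tgt,vel=150)
s=sensors.read_state();print(s['t'],s['eef_pos'],s['force'],s['q'])
ctrl.move_l(peg(170,0),vel=60,threshold=20)
s=sensors.read_state();print(s['t'],s['eef_pos'],s['force'])
p,d=optics.grab_frame('scene'); cv2.imwrite('pics/scene2.png',cv2.resize(p[70:270,180:380,::-1],(600,600),interpolation=cv2.INTER_CUBIC))
E
```

```text
[(np.float64(0.38838407899804883), 0), (np.float64(1.1824122477968484), 1), (np.float64(2.7532085745917456), 2), (np.float64(1.9591804057929454), 3)]
16.4333 [561.1 107.9 317.4] [ 1.3 -0.3 -0.1] [0.  0.2 1.5 0.  1.5 0.4]
16.9917 [559.1 133.2 316. ] [-0.2 -0.1  0.4]
```

View pics/scene2.png

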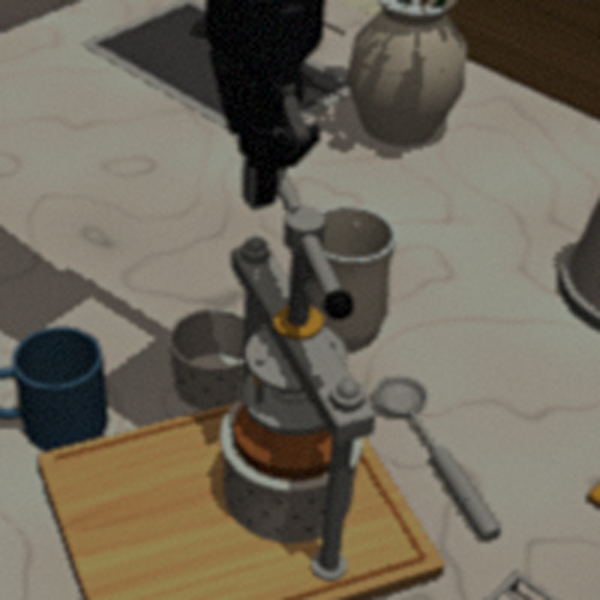

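The peg pushes the bar and the ball has moved clockwise. I'll continue winding to about 33 mm of travel.

```bash
cat >> look.py <<'E'
def gauge():
    for n in('scene','side'):
        p,q=cloud(n); rr=np.hypot(*(q[...,:2]-AX).transpose(2,0,1)); z=q[...,2]
        h=(z>215+22)&(z<320)&(rr<95)&(rr>25); 
        front=((q[...,:2]-AX)@PU<-17)&(rr<39)&(z>112)&(z<205)
        print(n,'handle n',h.sum(),'zmed',np.median(z[h]) if h.any() else 0,'zhist',dict(zip(range(112,205,4),np.histogram(z[front],np.arange(112,206,4))[0])))
    return p
E
python3 - <<'E'
from look import *
gauge()
th=170
while th>-810:
    th-=45
    if ctrl.move_l(peg(th,180-th),vel=120,threshold=25): print('stop',th,sensors.read_state()['force']);break
s=sensors.read_state();print(th,s['t'],s['eef_pos'],s['force'])
p=gauge()
cv2.imwrite('pics/side3.png',cv2.resize(p[110:260,190:340,::-1],(600,600),interpolation=cv2.INTER_CUBIC))
E
```

```text
scene handle n 369 zmed 304.304095639693 zhist {112: np.int64(0), 116: np.int64(0), 120: np.int64(0), 124: np.int64(0), 128: np.int64(0), 132: np.int64(1), 136: np.int64(16), 140: np.int64(98), 144: np.int64(32), 148: np.int64(4), 152: np.int64(5), 156: np.int64(4), 160: np.int64(3), 164: np.int64(6), 168: np.int64(1), 172: np.int64(0), 176: np.int64(2), 180: np.int64(65), 184: np.int64(78), 188: np.int64(3), 192: np.int64(0), 196: np.int64(0), 200: np.int64(0)}
side handle n 243 zmed 305.1526305661827 zhist {112: np.int64(20), 116: np.int64(0), 120: np.int64(0), 124: np.int64(0), 128: np.int64(0), 132: np.int64(3), 136: np.int64(12), 140: np.int64(33), 144: np.int64(51), 148: np.int64(6), 152: np.int64(4), 156: np.int64(2), 160: np.int64(2), 164: np.int64(4), 168: np.int64(3), 172: np.int64(3), 176: np.int64(1), 180: np.int64(20), 184: np.int64(59), 188: np.int64(13), 192: np.int64(0), 196: np.int64(1), 200: np.int64(3)}
-820 27.9583 [603.3  70.4 282.8] [0.8 0.1 0.6]
scene handle n 554 zmed 272.447930391408 zhist {112: np.int64(101), 116: np.int64(2), 120: np.int64(4), 124: np.int64(1), 128: np.int64(2), 132: np.int64(0), 136: np.int64(2), 140: np.int64(0), 144: np.int64(7), 148: np.int64(95), 152: np.int64(36), 156: np.int64(6), 160: np.int64(0), 164: np.int64(0), 168: np.int64(0), 172: np.int64(0), 176: np.int64(0), 180: np.int64(0), 184: np.int64(0), 188: np.int64(0), 192: np.int64(0), 196: np.int64(0), 200: np.int64(0)}
side handle n 344 zmed 296.35709405736486 zhist {112: np.int64(43), 116: np.int64(25), 120: np.int64(2), 124: np.int64(3), 128: np.int64(2), 132: np.int64(3), 136: np.int64(4), 140: np.int64(2), 144: np.int64(2), 148: np.int64(33), 152: np.int64(45), 156: np.int64(9), 160: np.int64(0), 164: np.int64(0), 168: np.int64(0), 172: np.int64(0), 176: np.int64(0), 180: np.int64(0), 184: np.int64(0), 188: np.int64(0), 192: np.int64(0), 196: np.int64(3), 200: np.int64(0)}
```

View pics/side3.png

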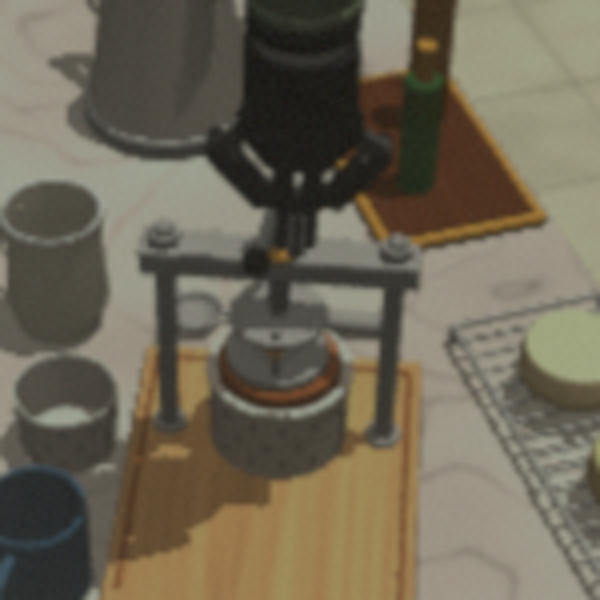

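```bash
cat >> look.py <<'E'
def spring(free=None):
    g=[]
    for n in('scene','side'):
        p,q=cloud(n);i=p.astype(int); rr=np.hypot(*(q[...,:2]-AX).transpose(2,0,1)); z=q[...,2]
        gray=(i[...,0]<i[...,2]*1.25)&((q[...,:2]-AX)@PU<-15)&(rr<37)
        zs=z[gray&(z>100)&(z<200)]; h,e=np.histogram(zs,np.arange(100,201,1)); h=np.convolve(h,np.ones(4),'same')
        k=int(np.argmax(np.where(e[:-1]<FZ-20,h,0))); l=int(np.argmax(np.where(e[:-1]>=FZ-12,h,0)))
        pz,fz=[np.median(zs[abs(zs-e[m])<4]) for m in(k,l)]
        g.append((pz,fz,fz-pz))
    return np.array(g)
E
python3 - <<'E'
import look
from look import *
def saved(n):
    c=cam(n);return c['p'],pts(n)
real=look.cloud
look.cloud=saved; look.FZ=184; print('start',look.spring())
look.cloud=real; look.FZ=151; print('now',look.spring())
th=-820
while th>-1090:
    th-=45
    if ctrl.move_l(peg(th,180-th),vel=100,threshold=25): print('stop',th,sensors.read_state()['force']);break
ctrl.hold(1.5)
s=sensors.read_state();print(th,s['t'],s['eef_pos'],s['force'])
look.FZ=142; print(look.spring())
p,_=cloud('scene');cv2.imwrite('pics/scene4.png',cv2.resize(p[150:270,220:340,::-1],(600,600),interpolation=cv2.INTER_CUBIC))
E
```

```text
start [[143.4 184.4  41. ]
 [145.6 186.6  41. ]]
now [[112.7 151.   38.4]
 [114.8 153.1  38.3]]
-1090 33.0583 [665.6 113.8 273.7] [ 0.9 -0.2  0. ]
[[110.  142.   32. ]
 [112.  144.1  32.1]]
```

View pics/scene4.png

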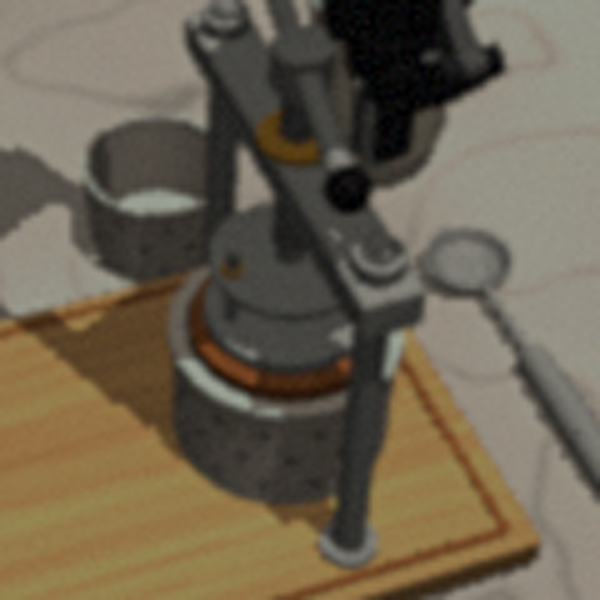

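The gauge reads about 9.0 mm, with the upper ring right at the flange. Another 150° should bring it to about 12.7 mm. After that I'll back off, retreat and check.

```bash
python3 - <<'E'
import look
from look import *
th=-1090
for k in range(4):
    th-=37.5
    ctrl.move_l(peg(th,180-th),vel=90,threshold=25)
b=peg(th+15,180-th); ctrl.move_l(b,vel=60)
ctrl.move_l(b+[0,0,120],vel=150)
ctrl.move_l(np.r_[450,-50,430],vel=200)
ctrl.hold(1.5)
look.FZ=137; print(look.spring(),sensors.read_state()['t'],sensors.read_state()['force'])
for n in('scene','side'): print(wall(n,zc=(50,88),c0=AX))
p,_=cloud('scene');cv2.imwrite('pics/scene5.png',cv2.resize(p[130:290,170:383,::-1],(798,600),interpolation=cv2.INTER_CUBIC))
E
```

```text
[[109.  137.   28. ]
 [110.8 139.5  28.7]] 39.375 [-0.  -0.8  0.1]
(array([612.3, 124.5]), np.float64(0.559369305954597), 359, ((616.8684692382812, 109.34419250488281), 42.52805709838867), 122)
(array([614.8, 124.6]), np.float64(1.084133875311423), 287, ((611.4318237304688, 117.30596923828125), 44.95501708984375), 91)
```

View pics/scene5.png

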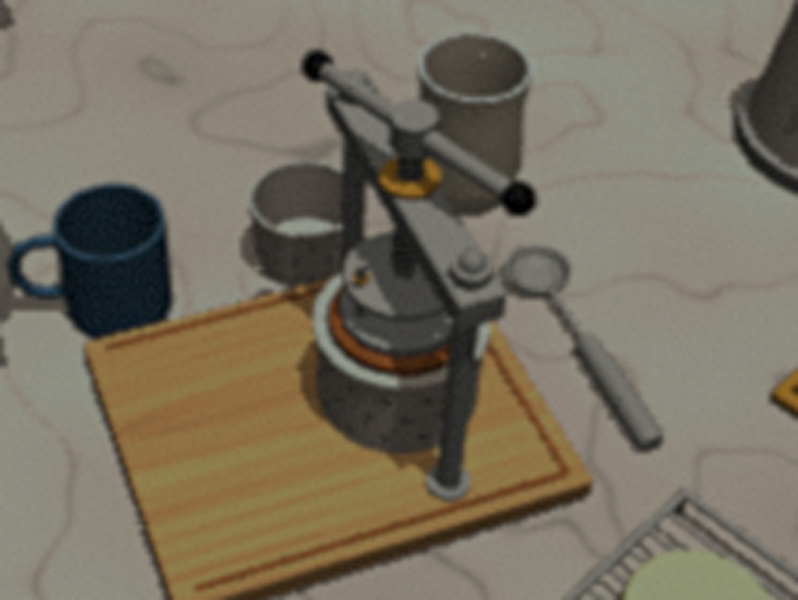

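The spring reads about 12.6 mm after settling. The mould is centred, one ring shows above the flange, and the robot is clear of everything.

```bash
python3 -c "
from plant import ctrl
print(ctrl.finish_job())"
```

```text
the job is handed in; nothing more can be done
None
```

I handed the job in at about 39 s: the mould stands within about 2 mm of the screw axis, the spring reads about 12.6 mm (between the rings) after settling, and nothing else on the counter appears to have moved; the hand-in call did not return a verdict.

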